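# Turn the spice turntable until the shaker is at the front

### The job

Bring the glass shaker with the grey domed cap, which stands on the spice turntable, round to the front: push the lobes of the turntable's rim round with the fingertips, never flinging it, until the shaker stands in line with the front tongue with the red arrow. Let the shaker and the jars ride on the board without touching, lifting or tipping them, leave the bowl and the mug on the table where they are, and finish with the board at rest and the hand clear.

Things in the scene. Friction and masses are not known exactly. Their poses are not given: they have to be found in the camera images.
- foot: fixed foot under the turntable: steel disc 176 mm across, 14 mm high, with a flat dark steel tongue (34 mm wide, 7 mm high with its arrow) lying on the table, which runs along the foot's own -x to 220 mm from the centre and marks the front; red arrowhead on it, 195 mm from the centre, pointing in. Origin: on the turning axis, at table height
- board (a joint): turning angle of the board on the foot from its start, rad, positive counter-clockwise seen from above; turns freely either way without a stop, with light friction (0.09 N m, under 1 N at the lobes) that stops it within a few millimetres when the push ends
- board_centre (a point): centre of the board's upper face, on the turning axis, 36 mm above the table. The board is wood: a round deck 234 mm across, 20 mm thick (underside 16 mm above the table), with a brass wire rail 5 mm high at 109 mm from the axis, and four equal broad lobes at 90 degrees to one another. Four vessels stand on it, tops up to 141 mm above the table
- shaker: the glass shaker with grey contents and a grey domed cap, the only one without a dark flat cap; 44 mm across, 90 mm tall, loose, standing on the turning board in line with a lobe, about 68 mm from its centre; it rides round with the board and must not be touched. Origin: centre of its underside; z up
- jar_a: closed spice jar, red and yellow label, brown-gold cap, 41 mm across, 105 mm tall, loose, standing on the turning board in line with a lobe, about 68 mm from its centre; must not be touched. Origin: centre of its underside; z up
- jar_b: closed spice jar, dark blue label, dark cap, 41 mm across, 105 mm tall, loose, standing on the turning board in line with a lobe, about 68 mm from its centre; must not be touched. Origin: centre of its underside; z up
- jar_c: closed spice jar, red and yellow label, black cap, 41 mm across, 105 mm tall, loose, standing on the turning board in line with a lobe, about 68 mm from its centre; must not be touched. Origin: centre of its underside; z up
- bowl: white rice bowl 115 mm across, 52 mm high, loose on the table to the right; leave alone. Origin: centre of its underside
- mug: white mug with a red band, 86x124x101 mm over the handle, loose on the table to the left; leave alone. Origin: under its centre
- lobe0 (a point): middle of a lobe's outer end, on its upper edge, 170 mm from the axis, 36 mm above the table. Lobe: 95 mm wide (too wide to grip), 20 mm thick, from the deck's edge (117 mm from the axis) out to 170 mm; its two side faces are upright, parallel to its middle line, flat out to 150 mm: a fingertip lowered into the gap between two lobes can push on one to turn the board
- lobe1 (a point): middle of a lobe's outer end, on its upper edge, 170 mm from the axis, 36 mm above the table. Lobe: 95 mm wide (too wide to grip), 20 mm thick, from the deck's edge (117 mm from the axis) out to 170 mm; its two side faces are upright, parallel to its middle line, flat out to 150 mm: a fingertip lowered into the gap between two lobes can push on one to turn the board
- lobe2 (a point): middle of a lobe's outer end, on its upper edge, 170 mm from the axis, 36 mm above the table. Lobe: 95 mm wide (too wide to grip), 20 mm thick, from the deck's edge (117 mm from the axis) out to 170 mm; its two side faces are upright, parallel to its middle line, flat out to 150 mm: a fingertip lowered into the gap between two lobes can push on one to turn the board
- lobe3 (a point): middle of a lobe's outer end, on its upper edge, 170 mm from the axis, 36 mm above the table. Lobe: 95 mm wide (too wide to grip), 20 mm thick, from the deck's edge (117 mm from the axis) out to 170 mm; its two side faces are upright, parallel to its middle line, flat out to 150 mm: a fingertip lowered into the gap between two lobes can push on one to turn the board

How it is judged:
By the outcome, as a careful person would: the job done as asked, in the order asked, and still so for the second after the job is handed in, with the robot touching nothing.
It also fails if it takes over 61 s, if anything falls off the work surface, if the arm or the gripper's body presses on something with over 40 N, if the wrist force passes 120 N, or if a joint passes its speed limit or range.

### The arm

A 7-joint arm with a two-finger parallel gripper is mounted at the origin on a cart in front of the work surface, level with it; the furniture and walls round the work are solid. World frame = base frame: x ahead of the robot, y to its left, z up, the work surface at z = 0. Lengths are in m, angles in rad, forces in N, time in s.
With the tool pointing down it reaches from about 0.425 to 0.95 m from the base axis. Payload 4.7 kg.
Tool frame: the origin (TCP) lies midway between the tips of the shut fingers; the grasp point (between the pads) lies 19 mm behind it; z points along the fingers, y is the line along which they close (so a half turn about z gives the same grasp; the last joint's range is limited). The gripper opens to 85 mm and grips with 20 to 120 N. Pads are 22 mm wide; open, the fingers measure 114 mm over their backs; the gripper's body (76 mm by 85 mm) begins 54 mm behind the grasp point. The pads swing forward as they close: fully open they stand 13 mm farther back than shut.
Start: joints at [-1.157, 0.469, -0.049, 1.532, 0.024, 1.141, -0.082], TCP at [0.289, 0.61, 0.194] pointing down, gripper open.
Joint ranges: [-2.59, 2.59], [-0.33, 1.99], [-1.39, 1.29], [0.1, 2.45], [-1.04, 4.18], [0.21, 1.99], [-2.66, 2.66]. Speed limits (rad/s): [2.57, 2.57, 3.14, 3.14, 3.14, 3.14, 3.14].

### API

Orientations are given as [roll, pitch, yaw] about the fixed x, y, z axes, in that order (R = Rz(yaw) Ry(pitch) Rx(roll)).
In Python, from rig import r gives the robot as it stands. The module is installed in compiled form; this text tells all that it offers.
- The arm moves only by the shell command python3 -m pendant 'ROWS'. ROWS is a JSON object of lists of equal length, an entry for each row: "slide": the shift along the tool's x, y, z in units of 50 mm (1.0 is 50 mm), a list of three; "delta_rot": the turn, a rotation vector about the tool's x, y, z in units of 5 degrees (1.0 is 5 degrees), a list of three; "grip": the opening, from 0 (shut) to 1 (fully open). A call has 1 to 20 rows; each row shifts and turns the commanded pose from where the row before left it, along the tool's axes as they then stand; what a row does not reach is not made up. A row lasts 1/10 s, in which the tool goes at most 50 mm and 8.59 degrees, less where a joint would pass 70% of its speed; a pose out of reach is approached as far as the arm can. A call is refused whole if a number of a shift passes 1 or a number of a turn 1, either way. A call with a gripper value outside its range is refused whole. The fingers move at their own pace and stop on an object; the grip force is fixed at half the most. Time passes only in rows, so rows that do not move let the fingers close. It gives the time, the measured TCP pose, the force, the opening and the grip force at its end, in the units of the state.
- r.sense(): the state, without advancing time (a new reading comes with each control period).
- r.camera(name): name is "scene" or "top"; returns a dict with "color" (400x640x3 uint8, blue, green, red), "depth" (400x640 float32, m along the optical axis (not along the pixel's ray), 0 where there is no reading), "vfov" (degrees; the focal length in pixels is half the picture's height over the tangent of half this angle, whatever the lens; pixels are square), "cx", "cy" (the principal point, pixels), "D" ([k1, k2, p1, p2, k3] as OpenCV has them; the pictures are not rectified), "pose" (4x4, takes a point from camera to world coordinates). Camera axes: x right, y up, looking along -z (the intrinsics and any distortion apply to the point x, -y, -z); pixel columns grow to the right and rows downward; lengths in m; the calibration is good to about 2 mm. A picture is of the moment at which its call begins.
- r.finish_job(): hands the job in; it is judged then, once.
The state is a dict: "t": time; "qpos": joint angles; "qvel": joint speeds; "joint_efforts": joint torques, N m; "eef_pos": TCP position; "orientation": TCP orientation; "wrist_force": force on the tool from outside, world axes, zero at the start; "moment": the same for the moment, N m; "grip_width": opening from 0.0 (shut) to 1.0 (fully open); "gripper_force": force on a finger pad.
Only numpy, scipy, OpenCV 4.12 (cv2) and the standard library are available. Lean on these libraries where they do the work, as an engineer would, in place of code of your own. Each camera call takes 0.05 s, during which the arm holds its last target. There are 200 camera calls.

## Working session

There is one attempt and no reset: what is moved stays moved. The work goes in short steps, Python scripts to look and compute and a shell command to move; the robot and the scene stay as the last step left them, time stands still between calls to the robot, and variables do not carry over. Pictures are saved under pics/ and viewed, at most 10 in all, crops included, and the job is handed in when it is done.

```bash
mkdir -p pics
cat > h.py <<'E'
import numpy as np, cv2
from rig import r
def snap(name,f):
    c=r.camera(name); cv2.imwrite(f,c["color"]); np.savez(f+'.npz',**{k:c[k] for k in c}); return c
def load(f): return dict(np.load(f+'.npz'))
def ray(c,u,v):
    h=c["color"].shape[0]; f=h/2/np.tan(np.radians(float(c["vfov"]))/2)
    K=np.array([[f,0,float(c["cx"])],[0,f,float(c["cy"])],[0,0,1]])
    p=cv2.undistortPoints(np.array([[[u,v]]],float),K,np.array(c["D"],float))[0,0]
    return np.array([p[0],-p[1],-1.])
def atz(c,u,v,z):
    d=c["pose"][:3,:3]@ray(c,u,v); o=c["pose"][:3,3]; return o+d*(z-o[2])/d[2]
def dep(c,u,v):
    d=c["depth"][int(v),int(u)]; return c["pose"][:3,:3]@(ray(c,u,v)*d)+c["pose"][:3,3]
E
python3 - <<'E'
from h import *
snap("top","pics/top1.png");snap("scene","pics/scene1.png")
s=r.sense();print(s)
E
```

```text
{'t': 0.1, 'qpos': array([-1.1569096 ,  0.46938249, -0.0485856 ,  1.53358255,  0.02410453,
        1.14100051, -0.08230663]), 'qvel': array([ 1.54085071e-04,  3.34278367e-04,  1.48513735e-03, -4.23475512e-03,
        3.78992392e-04,  2.28078484e-05,  1.99240907e-03]), 'joint_efforts': array([ 8.32959049e-04, -5.11515820e+01, -4.67998115e-02, -2.38390535e+01,
        1.08058029e-02,  4.41709446e-03,  3.00972943e-05]), 'eef_pos': array([0.28895097, 0.60936714, 0.19304834]), 'orientation': array([-3.13980687e+00,  7.08326382e-05,  2.69882210e+00]), 'wrist_force': array([0.68169139, 0.46477776, 0.26688884]), 'moment': array([-0.01958877, -0.03641553, -0.03909187]), 'gripper_force': 0.0, 'grip_width': 0.9984050859853268}
```

View pics/top1.png

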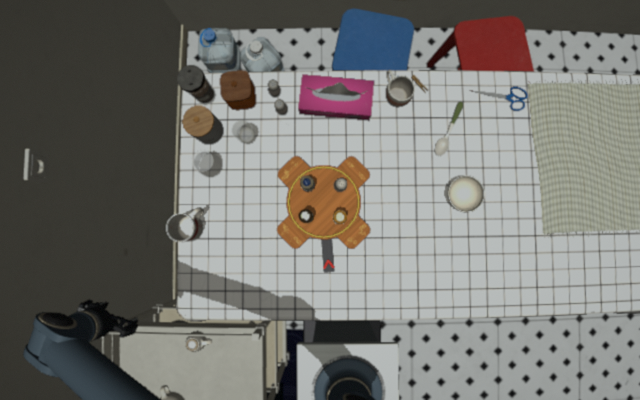

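View pics/scene1.png

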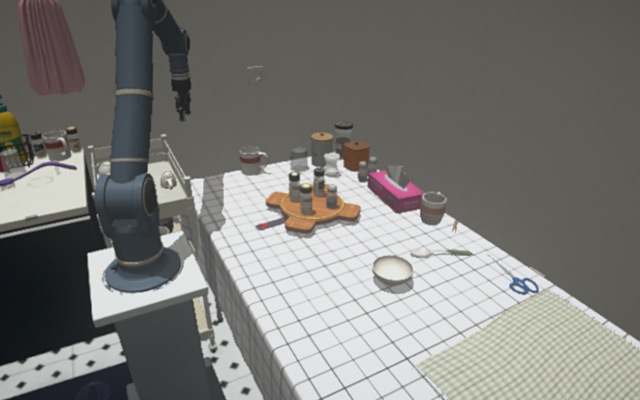

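The top view shows the board at about (323,202), the tongue arrow at (328,265), and the vessels at (307,183), (341,184), (306,215) and (340,215). I'll enlarge it.

Run:
```python
from h import *
c=load("pics/top1.png")
im=c["color"][145:280,260:390]
cv2.imwrite("pics/crop1.png",cv2.resize(im,None,fx=4.4,fy=4.4,interpolation=cv2.INTER_CUBIC))
for n,u,v,z in [("centre",323.5,202,.036),("arrow",328,265,.007),("v307",307,183,.141),("v341",341,184,.126),("v306",306,215,.141),("v340",340,215,.141),("bowl",464,194,.05),("mug",181,227,.1)]:
    print(n,atz(c,u,v,z).round(3),dep(c,u,v).round(3))
print(c["pose"].round(3))
# lobes: deck-height pixels beyond 120mm, from depth+colour
P=[];hsv=cv2.cvtColor(c["color"],cv2.COLOR_BGR2HSV)
for v in range(145,260):
  for u in range(265,385):
    if 5<hsv[v,u,0]<22 and hsv[v,u,1]>110:
      p=atz(c,u,v,.036);P.append(p)
P=np.array(P);print(len(P),P.min(0),P.max(0))
(cx,cy),rad=cv2.minEnclosingCircle(P[:,:2].astype(np.float32));print(cx,cy,rad)
d=P[:,:2]-[cx,cy];rr=np.hypot(*d.T);a=np.arctan2(d[:,1],d[:,0])[(rr>.125)&(rr<.165)]
print("lobe phase deg",np.degrees(np.angle(np.exp(4j*a).mean()))/4)
```

```text
centre [0.594 0.071 0.036] [0.593 0.071 0.037]
arrow [0.397 0.059 0.007] [0.397 0.059 0.004]
v307 [0.641 0.117 0.141] [0.642 0.117 0.138]
v341 [0.639 0.019 0.126] [0.64  0.019 0.121]
v306 [0.549 0.12  0.141] [0.549 0.12  0.144]
v340 [0.549 0.023 0.141] [0.549 0.023 0.143]
bowl [ 0.613 -0.365  0.05 ] [ 0.617 -0.376  0.014]
mug [0.518 0.497 0.1  ] [0.519 0.531 0.006]
[[-0.008  0.996 -0.09   0.502]
 [-1.    -0.009 -0.012  0.053]
 [-0.012  0.089  0.996  1.344]
 [ 0.     0.     0.     1.   ]]
5543 [ 0.45374561 -0.06852344  0.036     ] [0.73616735 0.21347444 0.036     ]
0.5945238471031189 0.07237263768911362 0.16927273571491241
lobe phase deg 44.287252347845346
```

View pics/crop1.png

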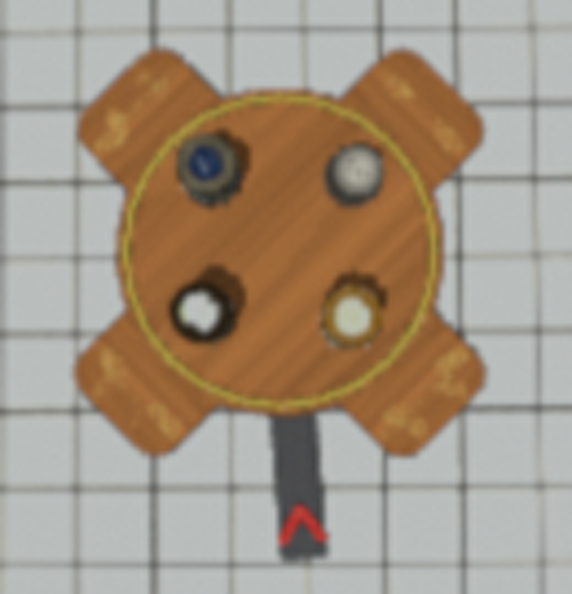

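The crop shows the light-grey dome (shaker) back-right at crop (355,172). The lobes lie on the diagonals, and the tongue points down at (302,555), slightly to the right. So the shaker needs about 130° clockwise. Before choosing a path I'll check how high the wrist and forearm clear, using the scene depth.

Run:
```python
from h import *
c=load("pics/scene1.png")
im=c["color"][0:130,110:240]
cv2.imwrite("pics/crop2.png",cv2.resize(im,None,fx=4.4,fy=4.4,interpolation=cv2.INTER_CUBIC))
# left/right silhouette of arm per row as rel. heights
for v in range(0,122,6):
    row=[dep(c,u,v) for u in range(150,200) if 0<c["depth"][v,u]]
    row=[p for p in row if np.hypot(p[0]-.289,p[1]-.609)<.25 and p[2]>.1 and p[2]<1]
    if row:
        row=np.array(row); rad=np.hypot(row[:,0],row[:,1]); print(v,len(row),"z",row[:,2].mean().round(3),"rad",rad.min().round(3),rad.max().round(3))
# tissue box near edge
t=load("pics/top1.png")
for u,v in [(300,116),(335,119),(370,119),(335,124)]: print(u,v,dep(t,u,v).round(3))
```

```text
0 35 z 0.675 rad 0.856 0.914
6 30 z 0.652 rad 0.855 0.914
12 30 z 0.629 rad 0.438 0.917
18 27 z 0.607 rad 0.453 0.918
24 29 z 0.59 rad 0.457 0.917
30 40 z 0.584 rad 0.426 0.915
36 47 z 0.562 rad 0.476 0.912
42 47 z 0.535 rad 0.527 0.912
48 47 z 0.508 rad 0.601 0.908
54 47 z 0.479 rad 0.638 0.916
60 47 z 0.453 rad 0.637 0.911
66 47 z 0.43 rad 0.636 0.908
72 47 z 0.406 rad 0.633 0.912
78 46 z 0.381 rad 0.638 0.908
84 47 z 0.357 rad 0.63 0.899
90 47 z 0.329 rad 0.633 0.905
96 46 z 0.302 rad 0.604 0.894
102 47 z 0.275 rad 0.602 0.908
108 48 z 0.246 rad 0.606 0.894
114 49 z 0.217 rad 0.619 0.895
120 49 z 0.187 rad 0.618 0.899
300 116 [ 0.879  0.147 -0.002]
335 119 [0.867 0.032 0.001]
370 119 [ 0.866 -0.082 -0.002]
335 124 [0.85  0.033 0.   ]
```

View pics/crop2.png

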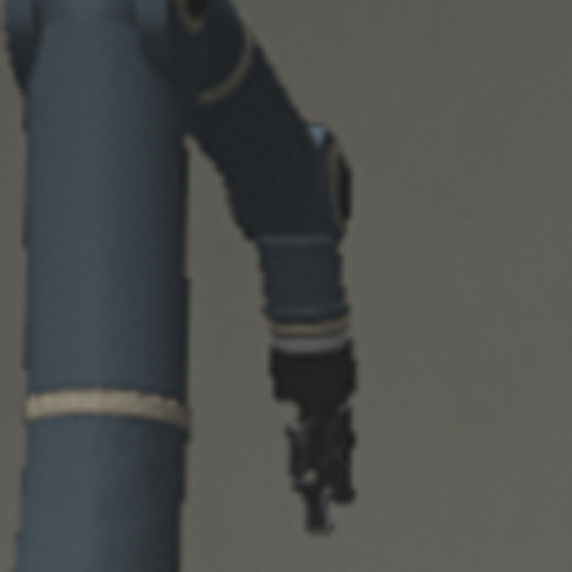

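The narrow wrist runs from the tip at crop (318,530) up to the forearm at (300,235), about 0.29 m above the tip, so it clears the 0.141 m jars. I'll push the jar_b lobe (at +44°) from its counter-clockwise side, round over the back.

```bash
python3 -m pendant '{"slide":[[-0.8,-0.34,0],[-0.8,-0.34,0],[-0.8,-0.34,0],[-0.8,-0.34,0],[-0.8,-0.34,0],[-0.8,-0.34,0],[-0.8,-0.34,0],[-0.8,-0.34,0],[-0.8,-0.34,0],[-0.8,-0.34,0],[-0.8,-0.34,0],[-0.96,-0.32,0],[0,0,0],[0,0,0],[0,0,0],[0,0,0],[0,0,0],[0,0,0]],"delta_rot":[[0,0,0],[0,0,0],[0,0,0],[0,0,0],[0,0,0],[0,0,0],[0,0,0],[0,0,0],[0,0,0],[0,0,0],[0,0,0],[0,0,0],[0,0,0.8],[0,0,0.8],[0,0,0.8],[0,0,0.8],[0,0,0.86],[0,0,0]],"grip":[0,0,0,0,0,0,0,0,0,0,0,0,0,0,0,0,0,0]}'
cat >> h.py <<'E'
C=np.array([.5945,.0724])
def lobe(phi):  # tool in lobe frame
    s=r.sense(); d=s["eef_pos"][:2]-C; a=np.radians(phi); y=s["orientation"][2]
    print("t",round(s["t"],2),"pos",s["eef_pos"].round(4),"yaw",np.degrees(y).round(1),"X",(d@[np.cos(a),np.sin(a)]).round(4),"Y",(d@[-np.sin(a),np.cos(a)]).round(4),"F",s["wrist_force"].round(1),"grip",s["grip_width"],"q7",s["qpos"][6].round(2),"ori",s["orientation"].round(3))
E
python3 -c "
from h import *
lobe(44.3)
# tongue: dark pixels between 100 and 215mm in front
c=load('pics/top1.png');hs=cv2.cvtColor(c['color'],cv2.COLOR_BGR2GRAY);P=[]
for v in range(236,275):
  for u in range(312,345):
    p=atz(c,u,v,.007)
    if hs[v,u]<85: P.append(p[:2])
P=np.array(P);x0=P[:,0];print(len(P),P.min(0),P.max(0))
q=np.polyfit(P[:,0],P[:,1],1);print('tongue slope deg',np.degrees(np.arctan(q[0])),'y at C',np.polyval(q,C[0]))
print('dir C->tongue mean',np.degrees(np.arctan2(*(P.mean(0)-C)[::-1])))
"
```

```text
t: 1.9
eef_pos: [0.6424, 0.2178, 0.1934]
orientation: [-3.141, -0.0, 2.345]
wrist_force: [-0.2, 0.8, 0.7]
grip_width: 0.002
gripper_force: 0.0
t 1.9 pos [0.6424 0.2178 0.1934] yaw 134.3 X 0.1358 Y 0.0706 F [-0.2  0.8  0.7] grip 0.0015180460352467874 q7 0.46 ori [-3.141 -0.     2.345]
256 [0.37829537 0.04367487] [0.47863395 0.07759667]
tongue slope deg 3.9667515582151465 y at C 0.07231374184940871
dir C->tongue mean -176.00278426694948
```

```bash
python3 -m pendant '{"slide":[[0,0,0.5],[0,0,0.6],[0,0,0.6],[0,0,0.6],[0,0,0.6],[0,0,0.4],[0,0,0.16],[0,0,0]],"delta_rot":[[0,0,0],[0,0,0],[0,0,0],[0,0,0],[0,0,0],[0,0,0],[0,0,0],[0,0,0]],"grip":[0,0,0,0,0,0,0,0]}'
python3 -c "
from h import *
lobe(44.3);snap('top','pics/top2.png');c=snap('scene','pics/scene2.png')
cv2.imwrite('pics/crop3.png',cv2.resize(c['color'][100:250,220:400],None,fx=4,fy=4,interpolation=cv2.INTER_CUBIC))
for d in (1,2,2.5,3):
  a=np.radians(d);X,Y=.1358,.0585
  print(d,'slide x',(Y*(np.cos(a)-1)-X*np.sin(a))/.05,'y',(X*(np.cos(a)-1)+Y*np.sin(a))/.05)
"
```

```text
t: 2.7
eef_pos: [0.6419, 0.2176, 0.0197]
orientation: [-3.139, -0.001, 2.345]
wrist_force: [0.1, -0.5, 0.2]
grip_width: 0.002
gripper_force: 0.0
t 2.7 pos [0.6419 0.2176 0.0197] yaw 134.4 X 0.1353 Y 0.0708 F [ 0.1 -0.5  0.2] grip 0.0020127309489661343 q7 0.48 ori [-3.139e+00 -1.000e-03  2.345e+00]
1 slide x -0.04757893255068424 y 0.020005655576380395
2 slide x -0.09549976543165059 y 0.03917789732579022
2.5 slide x -0.11958383683347897 y 0.0484496530337689
3 slide x -0.14374790149298408 y 0.05751088519766681
```

View pics/crop3.png

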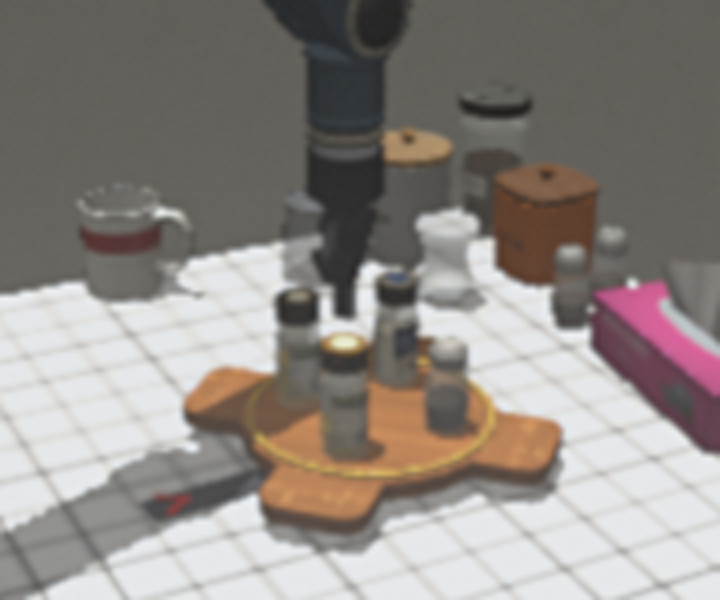

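The fingertip is down at crop (345,310) in the gap behind jar_b and touching nothing. I'll close up gently to the lobe and start the push.

```bash
python3 -m pendant '{"slide":[[-0.06,0,0],[-0.06,0,0],[-0.06,0,0],[-0.04,0,0],[-0.025,0.01,0],[-0.048,0.02,0],[-0.072,0.03,0],[-0.096,0.039,0],[-0.096,0.039,0],[-0.096,0.039,0],[-0.096,0.039,0],[-0.096,0.039,0],[-0.096,0.039,0],[-0.096,0.039,0],[-0.072,0.03,0],[-0.048,0.02,0],[-0.025,0.01,0],[0,0,0]],"delta_rot":[[0,0,0],[0,0,0],[0,0,0],[0,0,0],[0,0,0.1],[0,0,0.2],[0,0,0.3],[0,0,0.4],[0,0,0.4],[0,0,0.4],[0,0,0.4],[0,0,0.4],[0,0,0.4],[0,0,0.4],[0,0,0.3],[0,0,0.2],[0,0,0.1],[0,0,0]],"grip":[0,0,0,0,0,0,0,0,0,0,0,0,0,0,0,0,0,0]}'
cat >> h.py <<'E'
def phase(f):
    c=snap("top",f);hsv=cv2.cvtColor(c["color"],cv2.COLOR_BGR2HSV);P=[]
    for v in range(140,262):
      for u in range(262,388):
        if 5<hsv[v,u,0]<22 and hsv[v,u,1]>110: P.append(atz(c,u,v,.036)[:2])
    d=np.array(P)-C;rr=np.hypot(*d.T);a=np.arctan2(d[:,1],d[:,0])[(rr>.125)&(rr<.165)]
    print("phase",np.degrees(np.angle(np.exp(4j*a).mean()))/4,"mod 90")
    return c
E
python3 -c "
from h import *
phase('pics/top3.png');lobe(20.3)"
```

```text
t: 4.6
eef_pos: [0.694, 0.182, 0.021]
orientation: [3.142, -0.0, 1.995]
wrist_force: [-0.2, 0.4, -0.0]
grip_width: -0.0
gripper_force: 0.0
phase 43.22174873467526 mod 90
t 4.65 pos [0.6938 0.1823 0.021 ] yaw 114.3 X 0.1313 Y 0.0686 F [-0.8 -0.3  0.7] grip 0.0010047103435101745 q7 0.26 ori [-3.141 -0.     1.996]
```

Run:
```python
from h import *
c=load('pics/top3.png')
cv2.imwrite('pics/crop4.png',cv2.resize(c['color'][140:280,255:395],None,fx=4,fy=4,interpolation=cv2.INTER_CUBIC))
```

```text
(no output)
```

View pics/crop4.png

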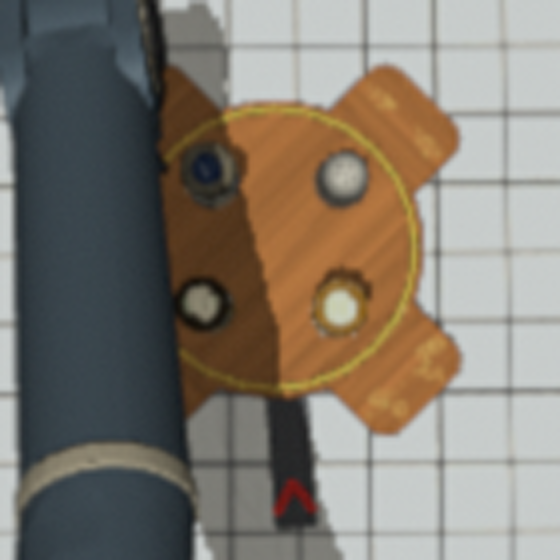

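Run:
```python
from h import *
def proj(c,p):
    q=np.linalg.inv(c["pose"])@np.append(p,1);h=400;f=h/2/np.tan(np.radians(float(c["vfov"]))/2)
    K=np.array([[f,0,float(c["cx"])],[0,f,float(c["cy"])],[0,0,1]])
    return cv2.projectPoints(np.array([[[q[0],-q[1],-q[2]]]]),np.zeros(3),np.zeros(3),K,np.array(c["D"],float))[0].ravel().round(1)
c2=load('pics/scene2.png')
p=proj(c2,[.6419,.2176,.0197]);print("scene2 tip px",p,"crop3",(p-[220,100])*4)
c=snap('scene','pics/scene3.png');p=proj(c,[.6938,.1823,.021]);print("now",p,"crop",(p-[220,100])*4,dep(c,*p), [dep(c,p[0],p[1]+k).round(3) for k in (-12,-8,-4,0,4)])
cv2.imwrite('pics/crop5.png',cv2.resize(c['color'][100:250,220:400],None,fx=4,fy=4,interpolation=cv2.INTER_CUBIC))
```

```text
scene2 tip px [305.4 187.8] crop3 [341.6 351.2]
now [321.4 188.5] crop [405.6 354. ] [0.64632431 0.0973198  0.07080765] [array([0.643, 0.093, 0.121]), array([0.646, 0.098, 0.103]), array([0.645, 0.096, 0.088]), array([0.646, 0.097, 0.071]), array([0.647, 0.098, 0.054])]
```

View pics/crop5.png

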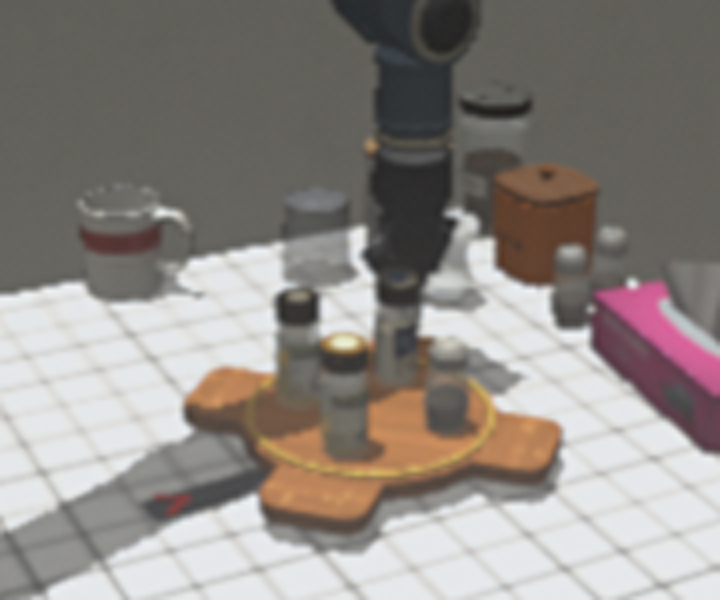

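Run:
```python
from h import *
c=load('pics/scene2.png')
for v in range(165,192,2): print(v,[tuple(dep(c,u,v).round(3)) for u in (303,306,309)], c["color"][v,306])
c=load('pics/scene1.png')
for v in range(104,126,2): print(v,[tuple(dep(c,u,v).round(3)) for u in (179,182,185)], c["color"][v,182])
```

```text
165 [(np.float64(0.608), np.float64(0.17), np.float64(0.142)), (np.float64(0.638), np.float64(0.206), np.float64(0.122)), (np.float64(0.653), np.float64(0.211), np.float64(0.117))] [50 51 52]
167 [(np.float64(0.609), np.float64(0.173), np.float64(0.133)), (np.float64(0.638), np.float64(0.205), np.float64(0.115)), (np.float64(0.655), np.float64(0.213), np.float64(0.108))] [51 51 52]
169 [(np.float64(0.615), np.float64(0.184), np.float64(0.119)), (np.float64(0.631), np.float64(0.191), np.float64(0.113)), (np.float64(0.657), np.float64(0.218), np.float64(0.097))] [49 50 51]
171 [(np.float64(0.621), np.float64(0.197), np.float64(0.105)), (np.float64(0.629), np.float64(0.188), np.float64(0.106)), (np.float64(0.749), np.float64(0.397), np.float64(-0.004))] [51 51 52]
173 [(np.float64(0.63), np.float64(0.215), np.float64(0.087)), (np.float64(0.64), np.float64(0.21), np.float64(0.087)), (np.float64(0.74), np.float64(0.379), np.float64(-0.004))] [55 55 56]
175 [(np.float64(0.629), np.float64(0.213), np.float64(0.079)), (np.float64(0.637), np.float64(0.203), np.float64(0.082)), (np.float64(0.7
[... 3017 characters left out ...]
float64(0.269), np.float64(0.559), np.float64(0.257)), (np.float64(0.323), np.float64(0.802), np.float64(0.18))] [37 37 37]
120 [(np.float64(0.259), np.float64(0.578), np.float64(0.245)), (np.float64(0.268), np.float64(0.561), np.float64(0.248)), (np.float64(0.28), np.float64(0.564), np.float64(0.246))] [57 58 57]
122 [(np.float64(0.295), np.float64(0.806), np.float64(0.165)), (np.float64(0.306), np.float64(0.796), np.float64(0.166)), (np.float64(0.321), np.float64(0.805), np.float64(0.161))] [88 94 95]
124 [(np.float64(0.293), np.float64(0.804), np.float64(0.156)), (np.float64(0.307), np.float64(0.809), np.float64(0.152)), (np.float64(0.321), np.float64(0.809), np.float64(0.15))] [90 96 97]
```

Pictures and depth both show the real fingertip ending about 35 mm above the reported TCP: pixel row 180 is z≈0.055, against 0.020 reported. The finger therefore passed over the lobe and the board is unturned. I'll raise, go back into the gap, and descend by what the camera shows.

```bash
python3 -m pendant '{"slide":[[0,0,-0.4],[0,0,-0.4],[0.3,-0.06,0],[0.3,-0.07,0],[0.3,-0.06,0],[0.32,-0.07,0],[0,0,0],[0,0,0],[0,0,0],[0,0,0],[0,0,0],[0,0,0.4],[0,0,0.4],[0,0,0.3],[0,0,0.2],[0,0,0.16],[0,0,0]],"delta_rot":[[0,0,0],[0,0,0],[0,0,0],[0,0,0],[0,0,0],[0,0,0],[0,0,-0.8],[0,0,-0.8],[0,0,-0.8],[0,0,-0.8],[0,0,-0.8],[0,0,0],[0,0,0],[0,0,0],[0,0,0],[0,0,0],[0,0,0]],"grip":[0,0,0,0,0,0,0,0,0,0,0,0,0,0,0,0,0]}'
cat >> h.py <<'E'
def proj(c,p):
    q=np.linalg.inv(c["pose"])@np.append(p,1);h=400;f=h/2/np.tan(np.radians(float(c["vfov"]))/2)
    K=np.array([[f,0,float(c["cx"])],[0,f,float(c["cy"])],[0,0,1]])
    return cv2.projectPoints(np.array([[[q[0],-q[1],-q[2]]]]),np.zeros(3),np.zeros(3),K,np.array(c["D"],float))[0].ravel().round(1)
def tip(f):
    c=snap("scene",f);p=proj(c,r.sense()["eef_pos"]);print("tcp px",p)
    for v in range(int(p[1])-22,int(p[1])+8,2): print(v,[tuple(map(float,dep(c,int(p[0])+k,v).round(3))) for k in (-4,0,4)],c["color"][v,int(p[0])-4:int(p[0])+5:4,1])
E
python3 -c "
from h import *
lobe(44.3);tip('pics/scene4.png')"
```

```text
t: 6.4
eef_pos: [0.6561, 0.2324, -0.0132]
orientation: [-3.14, -0.001, 2.345]
wrist_force: [0.0, -0.4, -0.9]
grip_width: 0.0
gripper_force: 0.0
t 6.4 pos [ 0.6561  0.2324 -0.0132] yaw 134.3 X 0.1559 Y 0.0714 F [ 0.  -0.4 -0.9] grip 0.00024144666530632143 q7 0.48 ori [-3.140e+00 -1.000e-03  2.345e+00]
tcp px [307.1 192.7]
170 [(0.614, 0.182, 0.116), (0.65, 0.221, 0.093), (0.67, 0.226, 0.087)] [62 53 47]
172 [(0.616, 0.187, 0.106), (0.647, 0.214, 0.088), (0.677, 0.239, 0.071)] [ 54  51 114]
174 [(0.625, 0.205, 0.088), (0.64, 0.201, 0.087), (0.74, 0.36, -0.001)] [ 49  52 170]
176 [(0.631, 0.218, 0.073), (0.643, 0.207, 0.075), (0.734, 0.348, -0.004)] [ 88  51 209]
178 [(0.694, 0.345, -0.004), (0.646, 0.212, 0.064), (0.724, 0.33, -0.004)] [227  52 201]
180 [(0.689, 0.334, -0.007), (0.65, 0.22, 0.051), (0.715, 0.312, -0.003)] [225  52 213]
182 [(0.676, 0.308, -0.003), (0.648, 0.216, 0.044), (0.706, 0.294, -0.003)] [224  81 192]
184 [(0.543, 0.038, 0.138), (0.556, 0.034, 0.137), (0.698, 0.279, -0.003)] [191 220 183]
186 [(0.535, 0.022, 0.14), (0.547, 0.016, 0.14), (0.559, 0.011, 0.139)] [188 223 112]
188 [(0.531, 0.015, 0.137), (0.543, 0.01, 0.136), (0.56, 0.013, 0.131)] [73 86 61]
190 [(0.53, 0.012, 0.131), (0.543, 0.009, 0.129), (0.56, 0.013, 0.123)] [59 54 58]
192 [(0.528, 0.009, 0.125), (0.543, 0.008, 0.122), (0.631, 0.149, 0.036)] [61 58 78]
194 [(0.53, 0.013, 0.116), (0.542, 0.006, 0.116), (0.557, 0.007, 0.112)] [120 120 121]
196 [(0.528, 0.009, 0.11), (0.542, 0.008, 0.108), (0.56, 0.012, 0.101)] [118 122 117]
198 [(0.531, 0.015, 0.099), (0.541, 0.005, 0.101), (0.559, 0.01, 0.095)] [107 105  88]
```

Run:
```python
from h import *
c=load('pics/scene2.png')
print(c["pose"][:3,3].round(3))
for z in (.02,.03,.04,.05,.06): print(z,proj(c,[.642,.2176,z]),proj(c,[.636,.207,z]))
print([int(x) for x in c["color"][174:190,305,1]],[int(x) for x in c["color"][174:190,304,1]])
```

```text
[-0.01  -1.081  0.76 ]
0.02 [305.5 187.7] [305.3 189.2]
0.03 [305.5 185.4] [305.3 186.9]
0.04 [305.5 183.1] [305.3 184.5]
0.05 [305.5 180.8] [305.3 182.2]
0.06 [305.5 178.5] [305.3 179.9]
[48, 49, 48, 47, 65, 134, 211, 233, 222, 197, 222, 235, 226, 154, 88, 60] [62, 64, 65, 64, 85, 150, 219, 233, 223, 194, 214, 231, 215, 145, 84, 61]
```

```bash
python3 -m pendant '{"slide":[[0,-0.1,0],[0,-0.1,0],[0,-0.1,0],[0,-0.1,0],[0,0,0]],"delta_rot":[[0,0,0],[0,0,0],[0,0,0],[0,0,0],[0,0,0]],"grip":[0,0,0,0,0]}'
```

```text
t: 6.95
eef_pos: [0.6422, 0.2174, -0.0117]
orientation: [-3.141, 0.0, 2.344]
wrist_force: [-0.0, 0.2, -0.5]
grip_width: 0.0
gripper_force: 0.0
```

The edge analysis gives a tip offset of about +39 mm, so I need about 12 mm more depth. Then I'll start the push.

```bash
python3 -m pendant '{"slide":[[0,0,0.1],[0,0,0.1],[0,0,0.05],[0,0,0],[-0.06,0,0],[-0.06,0,0],[-0.06,0,0],[-0.04,0,0],[-0.025,0.01,0],[-0.048,0.02,0],[-0.048,0.02,0],[-0.048,0.02,0],[-0.048,0.02,0],[-0.048,0.02,0],[-0.048,0.02,0],[-0.025,0.01,0]],"delta_rot":[[0,0,0],[0,0,0],[0,0,0],[0,0,0],[0,0,0],[0,0,0],[0,0,0],[0,0,0],[0,0,0.1],[0,0,0.2],[0,0,0.2],[0,0,0.2],[0,0,0.2],[0,0,0.2],[0,0,0.2],[0,0,0.1]],"grip":[0,0,0,0,0,0,0,0,0,0,0,0,0,0,0,0]}'
python3 - <<'E'
from h import *
lobe(37.3)
c=snap('top','pics/top5.png')
# shaker lobe direction via lobes on right side only (unoccluded u>330)
hsv=cv2.cvtColor(c["color"],cv2.COLOR_BGR2HSV)
for f in ('pics/top1.png','pics/top5.png'):
    c=load(f);hsv=cv2.cvtColor(c["color"],cv2.COLOR_BGR2HSV);P=np.array([atz(c,u,v,.036)[:2] for v in range(140,262) for u in range(325,388) if 5<hsv[v,u,0]<22 and hsv[v,u,1]>110])-C
    rr=np.hypot(*P.T);a=np.degrees(np.arctan2(P[:,1],P[:,0]));m=(rr>.125)&(rr<.165)
    print(f,np.histogram(a[m],bins=range(-180,40,10))[0])
E
```

```text
t: 8.55
eef_pos: [0.6672, 0.2025, -0.0245]
orientation: [3.141, 0.0, 2.221]
wrist_force: [0.4, 1.1, -0.3]
grip_width: 0.001
gripper_force: 0.4
t 8.55 pos [ 0.6672  0.2025 -0.0245] yaw 127.3 X 0.1366 Y 0.0594 F [ 0.4  1.1 -0.3] grip 0.0009724564251022423 q7 0.42 ori [3.141 0.    2.221]
pics/top1.png [  0   0  42 106 110 104  29   0   0   0   0  37 104  99 102  28   0   0
   0   0   0]
pics/top5.png [  0   8 101 106 110  66   0   0   0   0   9  95 104  99  65   0   0   0
   0   0   0]
```

The right-hand lobes have shifted about 6° clockwise, so contact works. I'll continue smoothly.

```bash
python3 -m pendant '{"slide":[[-0.048,0.02,0],[-0.072,0.03,0],[-0.096,0.039,0],[-0.096,0.039,0],[-0.096,0.039,0],[-0.096,0.039,0],[-0.096,0.039,0],[-0.096,0.039,0],[-0.096,0.039,0],[-0.096,0.039,0],[-0.096,0.039,0],[-0.096,0.039,0],[-0.096,0.039,0],[-0.096,0.039,0],[-0.096,0.039,0],[-0.096,0.039,0],[-0.096,0.039,0],[-0.096,0.039,0],[-0.072,0.03,0],[-0.048,0.02,0]],"delta_rot":[[0,0,0.2],[0,0,0.3],[0,0,0.4],[0,0,0.4],[0,0,0.4],[0,0,0.4],[0,0,0.4],[0,0,0.4],[0,0,0.4],[0,0,0.4],[0,0,0.4],[0,0,0.4],[0,0,0.4],[0,0,0.4],[0,0,0.4],[0,0,0.4],[0,0,0.4],[0,0,0.4],[0,0,0.3],[0,0,0.2]],"grip":[0,0,0,0,0,0,0,0,0,0,0,0,0,0,0,0,0,0,0,0]}'
cat >> h.py <<'E'
def hist(f):
    c=snap('top',f);hsv=cv2.cvtColor(c["color"],cv2.COLOR_BGR2HSV);P=np.array([atz(c,u,v,.036)[:2] for v in range(140,265) for u in range(262,388) if 5<hsv[v,u,0]<22 and hsv[v,u,1]>110])-C
    rr=np.hypot(*P.T);a=np.degrees(np.arctan2(P[:,1],P[:,0]));m=(rr>.125)&(rr<.165)
    h,b=np.histogram(a[m],bins=range(-180,181,10));print({int(x):int(y) for x,y in zip(b,h)})
E
python3 -c "
from h import *
lobe(.3);hist('pics/top6.png')"
```

```text
t: 10.6
eef_pos: [0.7298, 0.1317, -0.0245]
orientation: [-3.141, 0.0, 1.574]
wrist_force: [-0.1, 0.2, 0.4]
grip_width: -0.002
gripper_force: 0.4
t 10.6 pos [ 0.7298  0.1317 -0.0245] yaw 90.2 X 0.1357 Y 0.0585 F [-0.1  0.2  0.4] grip -0.0022958284972877186 q7 0.01 ori [-3.141  0.     1.574]
{-180: 108, -170: 88, -160: 2, -150: 0, -140: 0, -130: 0, -120: 0, -110: 79, -100: 103, -90: 107, -80: 93, -70: 5, -60: 0, -50: 0, -40: 0, -30: 2, -20: 80, -10: 106, 0: 97, 10: 15, 20: 0, 30: 0, 40: 0, 50: 0, 60: 0, 70: 12, 80: 23, 90: 12, 100: 0, 110: 0, 120: 0, 130: 0, 140: 0, 150: 0, 160: 80, 170: 106}
```

```bash
python3 -m pendant '{"slide":[[-0.048,0.02,0],[-0.072,0.03,0],[-0.096,0.039,0],[-0.096,0.039,0],[-0.096,0.039,0],[-0.096,0.039,0],[-0.096,0.039,0],[-0.096,0.039,0],[-0.096,0.039,0],[-0.096,0.039,0],[-0.096,0.039,0],[-0.096,0.039,0],[-0.096,0.039,0],[-0.096,0.039,0],[-0.096,0.039,0],[-0.096,0.039,0],[-0.096,0.039,0],[-0.096,0.039,0],[-0.072,0.03,0],[-0.048,0.02,0]],"delta_rot":[[0,0,0.2],[0,0,0.3],[0,0,0.4],[0,0,0.4],[0,0,0.4],[0,0,0.4],[0,0,0.4],[0,0,0.4],[0,0,0.4],[0,0,0.4],[0,0,0.4],[0,0,0.4],[0,0,0.4],[0,0,0.4],[0,0,0.4],[0,0,0.4],[0,0,0.4],[0,0,0.4],[0,0,0.3],[0,0,0.2]],"grip":[0,0,0,0,0,0,0,0,0,0,0,0,0,0,0,0,0,0,0,0]}'
python3 -c "
from h import *
lobe(-36.7)"
```

```text
t: 12.65
eef_pos: [0.7379, 0.0378, -0.0244]
orientation: [3.141, 0.0, 0.929]
wrist_force: [2.2, 0.4, -0.2]
grip_width: 0.002
gripper_force: 0.5
t 12.65 pos [ 0.7379  0.0378 -0.0244] yaw 53.2 X 0.1357 Y 0.0579 F [ 2.2  0.4 -0.2] grip 0.0016170839974466197 q7 -0.4 ori [3.141 0.    0.929]
```

```bash
python3 -m pendant '{"slide":[[-0.048,0.02,0],[-0.072,0.03,0],[-0.096,0.039,0],[-0.096,0.039,0],[-0.096,0.039,0],[-0.096,0.039,0],[-0.096,0.039,0],[-0.096,0.039,0],[-0.096,0.039,0],[-0.096,0.039,0],[-0.096,0.039,0],[-0.096,0.039,0],[-0.096,0.039,0],[-0.096,0.039,0],[-0.096,0.039,0],[-0.096,0.039,0],[-0.096,0.039,0],[-0.096,0.039,0],[-0.072,0.03,0],[-0.048,0.02,0]],"delta_rot":[[0,0,0.2],[0,0,0.3],[0,0,0.4],[0,0,0.4],[0,0,0.4],[0,0,0.4],[0,0,0.4],[0,0,0.4],[0,0,0.4],[0,0,0.4],[0,0,0.4],[0,0,0.4],[0,0,0.4],[0,0,0.4],[0,0,0.4],[0,0,0.4],[0,0,0.4],[0,0,0.4],[0,0,0.3],[0,0,0.2]],"grip":[0,0,0,0,0,0,0,0,0,0,0,0,0,0,0,0,0,0,0,0]}'
python3 -c "
from h import *
lobe(-73.7);hist('pics/top7.png')
c=load('pics/top7.png');cv2.imwrite('pics/crop7.png',cv2.resize(c['color'][140:280,255:395],None,fx=4,fy=4,interpolation=cv2.INTER_CUBIC))"
```

```text
t: 14.65
eef_pos: [0.6875, -0.0418, -0.0246]
orientation: [-3.142, 0.0, 0.283]
wrist_force: [0.2, 0.3, -1.0]
grip_width: -0.001
gripper_force: 0.3
t 14.65 pos [ 0.6875 -0.0418 -0.0246] yaw 16.2 X 0.1357 Y 0.0572 F [ 0.2  0.3 -1. ] grip -0.0010525133705447784 q7 -0.8 ori [-3.142  0.     0.283]
{-180: 0, -170: 5, -160: 59, -150: 31, -140: 0, -130: 0, -120: 0, -110: 0, -100: 27, -90: 93, -80: 45, -70: 0, -60: 0, -50: 0, -40: 0, -30: 0, -20: 0, -10: 36, 0: 98, 10: 100, 20: 102, 30: 32, 40: 0, 50: 0, 60: 0, 70: 0, 80: 41, 90: 100, 100: 104, 110: 105, 120: 31, 130: 0, 140: 0, 150: 0, 160: 0, 170: 0}
```

View pics/crop7.png

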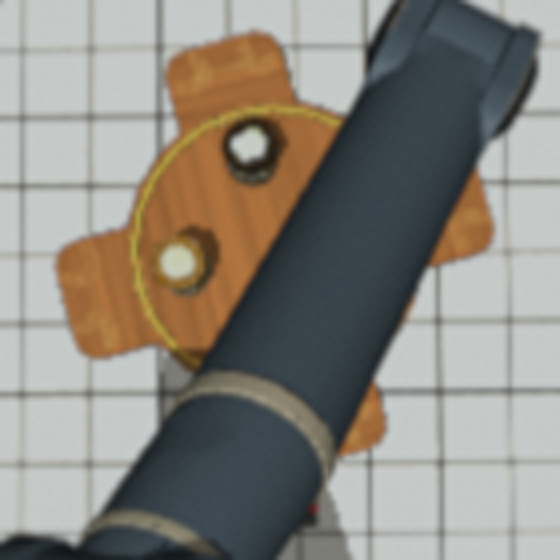

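The board is now turned so the shaker lobe is at about −165°, hidden under the forearm. Jar_c is at crop (250,150) and jar_a at (180,262), both upright. I'll push 9° more, then back off, lift and swing right for a clear look.

```bash
python3 -m pendant '{"slide":[[-0.048,0.02,0],[-0.072,0.03,0],[-0.096,0.039,0],[-0.096,0.039,0],[-0.072,0.03,0],[-0.048,0.02,0],[0,0,0],[0.1,0,0],[0.15,0,0],[0.1,0,-0.1],[0,0,-0.6],[0,0,-0.8],[0,0,-0.8],[0,0,-0.8],[0,0,-0.6]],"delta_rot":[[0,0,0.2],[0,0,0.3],[0,0,0.4],[0,0,0.4],[0,0,0.3],[0,0,0.2],[0,0,0],[0,0,0],[0,0,0],[0,0,0],[0,0,0],[0,0,0],[0,0,0],[0,0,0],[0,0,0]],"grip":[0,0,0,0,0,0,0,0,0,0,0,0,0,0,0]}'
python3 -m pendant '{"slide":[[0,0.6,0],[0,0.8,0],[0,0.8,0],[0,0.8,0],[0,0.8,0],[0,0.8,0],[0,0.6,0],[0,0,0]],"delta_rot":[[0,0,0],[0,0,0],[0,0,0],[0,0,0],[0,0,0],[0,0,0],[0,0,0],[0,0,0]],"grip":[0,0,0,0,0,0,0,0]}'
cat >> h.py <<'E'
def fit(c):
    hsv=cv2.cvtColor(c["color"],cv2.COLOR_BGR2HSV);P=[]
    for v in range(140,265):
      for u in range(262,388):
        if 5<hsv[v,u,0]<22 and hsv[v,u,1]>110: P.append(atz(c,u,v,.036)[:2])
    d=np.array(P)-C;rr=np.hypot(*d.T);a=np.arctan2(d[:,1],d[:,0])[(rr>.125)&(rr<.165)]
    return np.degrees(np.angle(np.exp(4j*a).mean()))/4
E
python3 - <<'E'
from h import *
lobe(0);c=snap('top','pics/top8.png');print("phase",fit(c))
im=c['color'][140:280,255:395];cv2.imwrite('pics/crop8.png',cv2.resize(im,None,fx=4.2,fy=4.2,interpolation=cv2.INTER_CUBIC))
E
```

```text
t: 16.2
eef_pos: [0.6875, -0.053, 0.1639]
orientation: [3.141, -0.003, 0.128]
wrist_force: [0.2, -0.5, 0.5]
grip_width: -0.001
gripper_force: 0.0
t: 17.0
eef_pos: [0.7173, -0.3177, 0.1608]
orientation: [3.137, 0.002, 0.12]
wrist_force: [-0.3, -0.7, 0.1]
grip_width: -0.002
gripper_force: 0.0
t 17.0 pos [ 0.7173 -0.3177  0.1608] yaw 6.9 X 0.1228 Y -0.3901 F [-0.3 -0.7  0.1] grip -0.0018097062921685364 q7 -0.72 ori [3.137e+00 2.000e-03 1.200e-01]
phase 5.744673891095604
```

View pics/crop8.png

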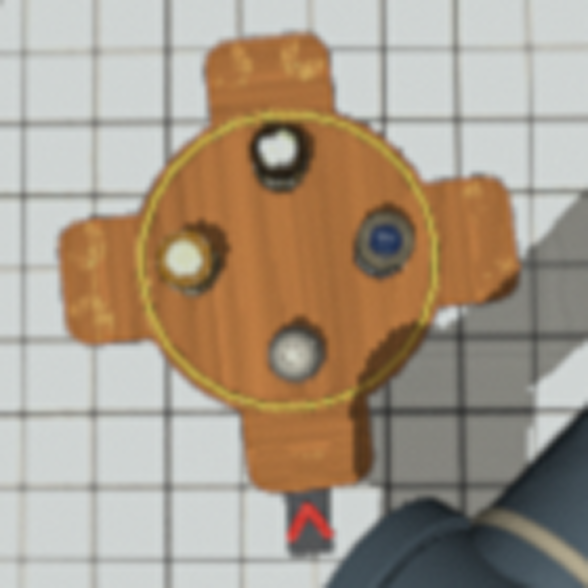

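The dome is at crop (296,351) and the arrow at (310,522). The front lobe is just left of the tongue line, so slightly short. I'll work out the residual.

Run:
```python
from h import *
c=load('pics/top8.png');g=cv2.cvtColor(c['color'],cv2.COLOR_BGR2HSV)
# rail circle refit for centre: yellow ring via wood+rail mask contour extents
P=[]
for v in range(140,265):
  for u in range(262,388):
    if 5<g[v,u,0]<24 and g[v,u,1]>110: P.append(atz(c,u,v,.036)[:2])
P=np.array(P,np.float32);print("encl",cv2.minEnclosingCircle(P))
# rail points: hue yellow 22-32
Q=np.array([atz(c,u,v,.041)[:2] for v in range(140,265) for u in range(262,388) if 22<=g[v,u,0]<=32 and g[v,u,1]>110])
A=np.c_[2*Q,np.ones(len(Q))];s=np.linalg.lstsq(A,(Q**2).sum(1),rcond=None)[0];print("rail",len(Q),s[:2],np.sqrt(s[2]+s[:2]@s[:2]))
# dome: low-sat pixels in neighbourhood
S=[(u,v) for v in range(214,234) for u in range(316,336) if g[v,u,1]<75]
S=np.array(S);print("dome px",S.mean(0),len(S),S.min(0),S.max(0))
R=[(u,v) for v in range(255,272) for u in range(318,340) if (g[v,u,0]<8 or g[v,u,0]>172) and g[v,u,1]>120]
R=np.array(R);print("arrow px",R.mean(0),len(R))
for cc in (C,s[:2]):
  for n,p,z in (("dome",S.mean(0),.11),("arrow",R.mean(0),.007)):
    w=atz(c,*p,z)[:2];d=w-cc;print(n,w.round(4),np.hypot(*d).round(4),np.degrees(np.arctan2(d[1],d[0])).round(2))
print([ (u,v) for u,v in [(0,0)]])
```

```text
encl ((0.595129668712616, 0.07185197621583939), 0.16996584832668304)
rail 197 [0.5951059  0.07261867] 0.1081406107835538
dome px [325.0483871  223.88709677] 124 [319 218] [331 230]
arrow px [328.17777778 263.73333333] 45
dome [0.5243 0.0664] 0.0704 -175.13
arrow [0.401  0.0587] 0.194 -175.95
dome [0.5243 0.0664] 0.0711 -174.99
arrow [0.401  0.0587] 0.1947 -175.89
[(0, 0)]
```

The shaker stands at −175.1° and the tongue at −176.0°. That is about 1 mm at the shaker's radius, within measuring error. The board is at rest and the hand is clear, so I'm handing in.

```bash
python3 -c "
from h import *
print(r.finish_job())"
```

```text
the job is handed in; nothing more can be done
None
```

I turned the board clockwise by its rim lobes until the shaker stood in line with the front tongue (about 1° off by my measurement); nothing on it was touched, the board was at rest and the hand clear when I handed the job in at about 17 s.

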